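# Snug up the filler plug of the budgie's drinker and cover it

### The arm

A 6-joint arm with a two-finger parallel gripper is mounted at the origin on the work surface. World frame = base frame: x ahead of the robot, y to its left, z up, the work surface at z = 0. Lengths are in m, angles in rad, forces in N, time in s.
With the tool pointing down it reaches from about 0.25 to 0.8 m from the base axis. Payload 8.5 kg.
Tool frame: the origin (TCP) lies between the finger pads; the fingertips stand 14 mm ahead of it and the grasp point (between the pads) lies 5 mm behind it; z points along the fingers, y is the line along which they close (so a half turn about z gives the same grasp; the last joint's range is limited). The gripper opens to 85 mm and grips with 20 to 120 N. Pads are 22 mm wide; open, the fingers measure 114 mm over their backs; the gripper's body (76 mm by 85 mm) begins 54 mm behind the grasp point. The pads swing forward as they close: fully open they stand 13 mm farther back than shut.
Start: joints at [-1.274, 0.238, -0.013, 1.319, 0, 1.571], TCP at [0.154, -0.502, 0.245] pointing down, gripper open.
Joint ranges: [-2.66, 2.66], [-1.03, 1.9], [-1.14, 1.46], [-1.82, 2.27], [-1.45, 1.34], [-3.14, 3.14]. Speed limits (rad/s): [2.22, 2.22, 2.79, 3.14, 3.14, 3.14].

### API

Orientations are given as a rotation vector (axis times angle).
In Python, from plant import * gives the robot as it stands.
- The arm moves only by the tool move_arm, never from a script. Its argument "increments" is text: rows parted by semicolons, each of 5 numbers parted by spaces: the closure, from -1 (fully open) to 1 (shut), so that 0 is half open, then the shift along the tool's x, y, z in units of 50 mm (1.0 is 50 mm), then the turn about the tool's z in units of 10 degrees (1.0 is 10 degrees). A call has 1 to 20 rows; each row shifts and turns the commanded pose from where the row before left it, along the tool's axes as they then stand; what a row does not reach is not made up. A row lasts 1/8 s, in which the tool goes at most 62.5 mm and 10.7 degrees, less where a joint would pass 70% of its speed; a pose out of reach is approached as far as the arm can. A call is refused whole if a number of a shift passes 1 or a number of a turn 1, either way. A call with a gripper value outside its range is refused whole. The fingers move at their own pace and stop on an object; "grip_force" is the grip in N (left out, the last holds). Time passes only in rows, so rows that do not move let the fingers close. It gives the time, the measured TCP pose, the force, the opening and the grip force at its end, in the units of the state.
- observe(): the state, without advancing time (a new reading comes with each control period).
- capture(name): name is "scene" or "top" or "wrist"; returns the picture (384x512x3 uint8, red, green, blue); there is no depth.
- calibration(name): a dict with "intrinsics" (3x3 intrinsics, pixels), "R" (3x3) and "t" (3): a world point X has camera coordinates R X + t. Camera axes: x right, y down, z forward; pixel columns grow to the right and rows downward; lengths in m; the calibration is good to about 2 mm. A picture is of the moment at which its call begins: read the wrist's pose just before it. calibration takes no time and is no camera call; for the wrist camera it gives the pose at the moment of the call.
- sign_off(): hands the job in; it is judged then, once.
The state is a dict: "t": time; "qpos": joint angles; "qvel": joint speeds; "joint_efforts": joint torques, N m; "ee_pos": TCP position; "tcp_rot": TCP orientation; "contact_force": force on the tool from outside, world axes, zero at the start; "ft_torque": the same for the moment, N m; "finger_gap": finger opening in m; "gripper_force": force on a finger pad.
Only numpy, scipy, OpenCV 4.12 (cv2) and the standard library are available. Lean on these libraries where they do the work, as an engineer would, in place of code of your own. Each camera call takes 0.05 s, during which the arm holds its last target. There are 200 camera calls.

### The job

Screw the tapered filler plug of the white drinker tank clockwise until it goes properly snug, at about 0.3 N m and no tighter, because too much force cracks the neck. Then let go of it and set the grey cover down over plug and neck so that it sits flat on the tank and the bird cannot peck at the plug, leaving the other things where they are.

Things in the scene. Friction and masses are not known exactly. Their poses are not given: they have to be found in the camera images.
- tank: White plastic drinker tank, fixed to the table: a flat box 160 (x) x 120 (y) x 50 mm high with a round neck in the middle of its top and a small grey lip at its foot on the -x side. Origin: centre of its underside; z up.
- neck (a point): Centre of the mouth of the tank's neck, on the plug's axis: the neck is 48 mm in outer diameter and stands 20 mm above the tank's flat top, so the flat top is 20 mm below this point.
- plug: Grey tapered threaded plug, started by hand in the neck, turning about its vertical axis. Grip: an upright wing bar 42 mm long (own x), 14 mm thick (own y), 30 mm tall, its underside 4 mm above the neck's mouth at the start. Origin: plug's lower end, on the axis; the bar spans 17 to 47 mm above it. Clockwise from above tightens; it sinks 4 mm a turn (0.64 mm per rad) and stays as left.
- plug_grip (a point): Centre of the plug's wing bar, 15 mm below its top; x along the bar. Feel: it runs light at first (below 0.06 N m); after 0.7 to 4.4 rad, different every time and not to be seen, it meets its seat, and the torque climbs by 0.2 to 0.35 N m per further rad. Snug is about 0.3 N m (0.24 to 0.36 is well); from about 0.4 the neck cracks. The wing gives in twist, 0.12 rad at 0.3 N m.
- cover_knob (a point): Loose grey cover: a round cup standing mouth down, 60 mm outer and 54 mm inner diameter, 60 mm deep inside, 64 mm high, with a solid round knob 22 mm in diameter and 26 mm tall on top (70 g). This point is the knob's centre, 77 mm above the cover's lower rim and 13 mm below the knob's top; with the cover on the tank it is 57 mm above the neck's mouth.
- bowl_rim (a point): Yellow ceramic bowl, 100 mm across, 42 mm high: centre of its rim. Leave alone; it may stand where the cover might have stood.
- perch: Small wooden swing perch lying flat: a 130 mm wooden rod (x) with a wire frame reaching 100 mm to +y, 12 mm high. Origin under the middle of the rod. Leave alone.
- frame: Grey plastic cuttlebone frame lying flat, 150 (x) x 84 (y) x 14 mm. Origin under its centre. Leave alone.
- clip: Steel feeder clip, 90 (x) x 22 (y) x 35 mm. Origin under its centre. Leave alone.
- jar: Seed jar, 72 mm diameter, 100 mm high. Origin under its centre. Leave alone.
Not all that is in view belongs to the job. What is shaped like the tank but black is not meant.

How it is judged:
On the way:
1. the plug is snug in its seat and let go of (contact force between plug and anything else between 14 and 44 N and contact force between the fingers and plug below 0.5 N), for 0.2 s.
At the end, for the whole second after the job is handed in: The plug is snug (it presses on its seat with 14 to 44 N, which is about 0.2 to 0.42 N m of turning), nothing else touches it, and the cover stands over plug and neck, flat on the tank: upright within 0.06 rad, centred within 6 mm, its knob's centre 53 to 60 mm above the neck's mouth (all of step 1 and horizontal distance between cover_knob and neck below 0.006 m and z of cover_knob in the frame of neck between 0.053 and 0.06 m and angle between cover_knob's own z axis and vertical below 0.06 rad).
It fails at once if the plug is overtightened (left pressing on its seat with more than 44 N) (contact force between plug and anything else above 44 N and contact force between the fingers and plug below 0.5 N).
It fails at once if one of the other things is pushed more than 30 mm (distance of any of bowl_rim, perch, frame, clip, jar from where it was at the start of the episode above 0.03 m).
It also fails if it takes over 72 s, if anything falls off the work surface, if the arm or the gripper's body presses on something with over 40 N, if the wrist force passes 120 N, or if a joint passes its speed limit or range.

## Working session

There is one attempt and no reset: what is moved stays moved. The work goes in short steps, Python scripts to look and compute and a tool call to move; the robot and the scene stay as the last step left them, time stands still between calls to the robot, and variables do not carry over. Pictures are saved under pics/ and viewed, at most 10 in all, crops included, and the job is handed in when it is done.

Besides the shell and the picture viewer there is one more tool, called after "Call:" as name(argument=value, ...) on one line, values as JSON. move_arm: Moves the arm, as the interface text tells. Its arguments: {"type":"object","properties":{"increments":{"type":"string"},"grip_force":{"type":"number"}},"required":["increments"]}

```bash
ls; mkdir -p pics; python3 - <<'E'
from plant import *
import cv2, numpy as np
s=observe(); print({k:np.round(v,3).tolist() for k,v in s.items()})
for n in ("scene","top"):
    im=capture(n); cv2.imwrite(f"pics/{n}0.png",im[:,:,::-1])
    c=calibration(n); print(n,np.round(c["intrinsics"],1).tolist(),np.round(c["R"],3).tolist(),np.round(c["t"],3).tolist())
a=np.hstack([cv2.imread("pics/scene0.png"),cv2.imread("pics/top0.png")])
E
```

```text
pics
{'t': 0.0, 'qpos': [-1.274, 0.239, -0.014, 1.319, 0.0, 1.571], 'qvel': [-0.0, -0.0, 0.001, -0.0, 0.001, 0.001], 'joint_efforts': [-0.001, -53.877, 34.644, 0.019, 0.0, 0.0], 'ee_pos': [0.153, -0.502, 0.245], 'tcp_rot': [-3.106, -0.464, 0.0], 'contact_force': [0.856, -0.306, 0.647], 'ft_torque': [-0.005, 0.036, -0.009], 'gripper_force': 0.0, 'finger_gap': 0.085}
scene [[356.1, 0.0, 253.2], [0.0, 356.1, 186.7], [0.0, 0.0, 1.0]] [[0.739, 0.674, 0.005], [0.475, -0.515, -0.713], [-0.478, 0.529, -0.701]] [-0.384, -0.176, 1.29]
top [[439.7, 0.0, 254.4], [0.0, 439.7, 189.9], [0.0, 0.0, 1.0]] [[0.013, -1.0, 0.002], [-0.994, -0.013, -0.112], [0.112, -0.0, -0.994]] [0.039, 0.503, 1.089]
```

View pics/scene0.png

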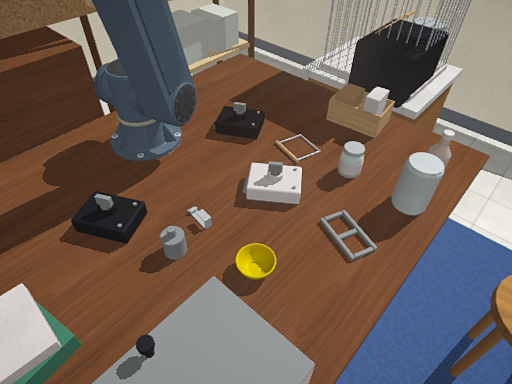

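View pics/top0.png

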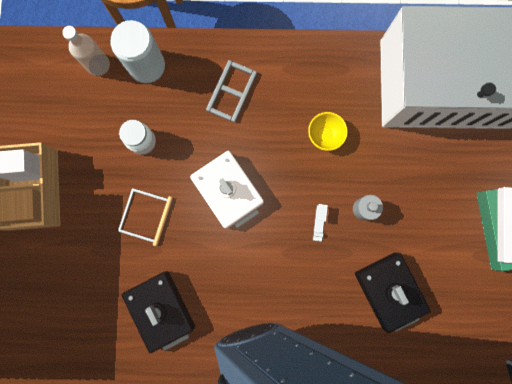

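Candidates for the tank: white at top (227,190) / scene (274,182); black ones at top (158,312) and (392,292), which are not meant. Candidates for the cover: the knobbed grey cup at top (368,208) / scene (174,242); the jar at (137,137) and the cylinder at (138,52) have no such knob. I choose the white tank and the knobbed cup, and check them in a crop.

```bash
python3 - <<'E'
import cv2, numpy as np
t=cv2.imread("pics/top0.png"); s=cv2.imread("pics/scene0.png")
z=lambda im,x,y:cv2.resize(im[y:y+84,x:x+100],(400,300),interpolation=cv2.INTER_CUBIC)[:300]
a=np.vstack([np.hstack([z(t,180,148),z(t,305,170)]),np.hstack([z(s,225,140),z(s,140,195)])])
cv2.imwrite("pics/crop.png",a)
E
```

```text
(no output)
```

View pics/crop.png

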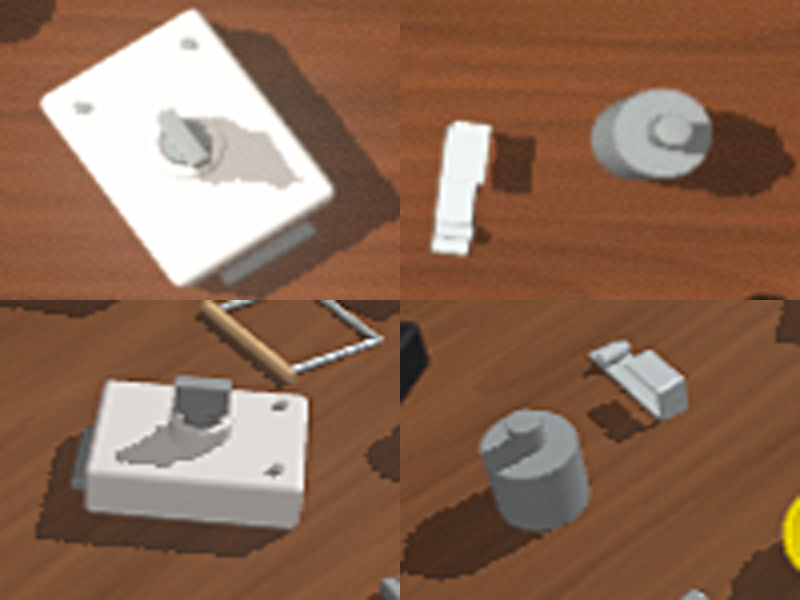

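The crop confirms it: white tank with wing bar (top picture ends about (221,179) and (231,194)) and the cup with knob top near (373,207).

```bash
cat > h.py <<'E'
from plant import *
import cv2, numpy as np
def ray(c,px,z):
    K,R,t=c["intrinsics"],np.array(c["R"]),np.array(c["t"])
    px=np.atleast_2d(px).astype(float)
    d=(np.c_[px,np.ones(len(px))]@np.linalg.inv(K).T)@R
    o=-R.T@t
    return o+d*((z-o[2])/d[:,2])[:,None]
def tool(): # R of tool, pos
    s=observe(); return cv2.Rodrigues(np.array(s["tcp_rot"],float))[0],np.array(s["ee_pos"]),s
def go(goal): # shift in tool axes, units of 50mm
    R,p,s=tool(); return np.round(R.T@(np.array(goal)-p)/0.05,2)
def st():
    R,p,s=tool(); print("t",round(s["t"],2),"p",p.round(4),"xang",round(float(np.degrees(np.arctan2(R[1,0],R[0,0]))),2),"F",np.round(s["contact_force"],1),"M",np.round(s["ft_torque"],3),"gap",round(float(s["finger_gap"]),4),"gf",round(float(s["gripper_force"]),1),"q",np.round(s["qpos"],2))
E
python3 - <<'E'
from h import *
im=cv2.imread("pics/top0.png"); c=calibration("top")
m=(im.min(2)>170).astype(np.uint8); m[:,:185]=0;m[:,270:]=0;m[:145]=0;m[235:]=0
cn=max(cv2.findContours(m,0,1)[0],key=cv2.contourArea)[:,0]
w=ray(c,cn,0.05)[:,:2]
r=cv2.minAreaRect((w*1000).astype(np.float32)); print("tank",r)
b=ray(c,[[221.3,179.4],[231.3,193.7]],0.104); print("bar",b, b.mean(0), np.degrees(np.arctan2(*(b[1]-b[0])[[1,0]])),np.linalg.norm(b[1]-b[0]))
print("knob",ray(c,[373.2,207],0.09))
s=calibration("scene")
print("knob scene",ray(s,[140+126/4,195+115/3.57],0.09), "bar scene top mid",ray(s,[225+203/4,140+82/3.57],.104))
st()
E
```

```text
tank ((502.26806640625, 116.63350677490234), (158.33177185058594, 118.47742462158203), 34.82004928588867)
bar [[0.51771365 0.12486649 0.104     ]
 [0.4839051  0.10049823 0.104     ]] [0.50080937 0.11268236 0.104     ] -144.21697719148833 0.04167529697564966
knob [[ 0.45779523 -0.23846024  0.09      ]]
knob scene [[ 0.46050232 -0.23550631  0.09      ]] bar scene top mid [[0.50413232 0.11415992 0.104     ]]
t 0.1 p [ 0.1534 -0.5017  0.2447] xang 17.0 F [0.3 0.1 0.8] M [-0.028  0.031 -0.063] gap 0.0854 gf 0.0 q [-1.27  0.24 -0.01  1.32 -0.    1.57]
```

Call:
move_arm(increments="-1 0.6 -0.57 0 0; -1 0.6 -0.57 0 0; -1 0.6 -0.57 0 0; -1 0.6 -0.57 0 0; -1 0.6 -0.57 0 0; -1 0.6 -0.57 0 0; -1 0.6 -0.57 0 0; -1 0.6 -0.57 0 0; -1 0.6 -0.57 0 0; -1 0.6 -0.57 0 0; -1 0.6 -0.57 0 0; -1 0.6 -0.57 0 0; -1 0.6 -0.57 0 -1; -1 0.6 -0.57 0 -1; -1 0.6 -0.57 0 0; -1 0.6 -0.57 0 0; -1 0.6 -0.57 0 0; -1 0 0 0 0", grip_force=40)

```text
t: 2.35
ee_pos: [0.4524, 0.13, 0.2448]
tcp_rot: [-2.977, -1.002, 0.001]
contact_force: [0.4, -0.3, -0.5]
finger_gap: 0.0854
gripper_force: 0.0
```

```bash
python3 - <<'E'
from h import *
st(); print(go([.502,.115,.2]))
im=capture("wrist"); cv2.imwrite("pics/w1.png",im[:,:,::-1])
E
```

```text
t 2.35 p [0.4524 0.13   0.2448] xang 37.19 F [ 0.4 -0.3 -0.5] M [-0.025  0.018 -0.022] gap 0.0854 gf 0.0 q [ 0.28  0.15 -0.13  1.29  0.    2.77]
[0.61 0.84 0.9 ]
```

View pics/w1.png

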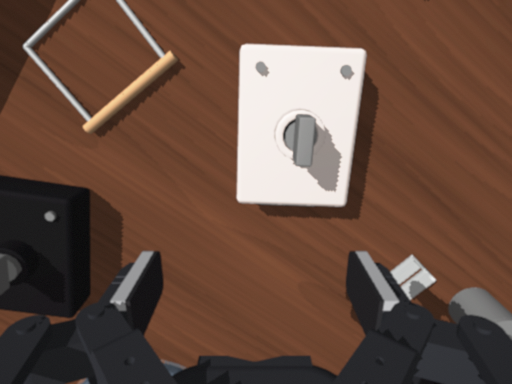

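The wrist view shows the tank with the wing bar's top face around (304,140), spanning roughly (306,115) to (302,165). Clockwise raises q6, so I'll grip a half turn back to have the wrist range available.

```bash
python3 - <<'E'
from h import *
im=cv2.imread("pics/w1.png"); c=calibration("wrist")
g=im[100:175,280:330].mean(2).astype(int)
for r in range(8,72,5): print(r+100,g[r,5:45:2])
m=(im.max(2)<150).astype(np.uint8)
b=ray(c,[[306,115],[302,165]],.104); print(b,b.mean(0),np.linalg.norm(b[1]-b[0]),np.degrees(np.arctan2(*(b[0]-b[1])[[1,0]])))
wm=(im.min(2)>165).astype(np.uint8); cn=max(cv2.findContours(wm,0,1)[0],key=cv2.contourArea)[:,0]
print(cv2.minAreaRect((ray(c,cn,.05)[:,:2]*1000).astype(np.float32)))
E
```

```text
108 [239 239 239 237 234 231 227 221 225 229 233 237 238 239 239 238 238 238
 238 238]
113 [225 226 240 248 247 245 230 221 220 226 227 230 236 237 229 232 238 238
 238 238]
118 [247 241 238 233 215 145 105 130 157 154 152 152 150 148 152 194 235 228
 236 238]
123 [234 191  73  66 122 114 107 133 153 151 150 149 148 146 140 126 218 237
 229 234]
128 [ 83  85 145 147 144 109 107 143 152 151 149 148 148 147 134  93 125 141
 182 215]
133 [ 96 148 147 147 138 107 111 150 151 149 148 148 147 145 123  83 106 140
 141 140]
138 [110 148 147 148 133 105 118 150 151 148 147 147 146 145 107  83 115 142
 141 140]
143 [132 144 147 147 127 105 125 152 149 148 147 146 145 139  98 113 141 142
 141 138]
148 [238 212 145 145 116 106 134 151 149 147 146 144 144 133 120 144 141 139
 141 142]
153 [234 238 239 240 137 106 143 150 147 147 146 144 142 125 125 137 141 142
 142 142]
158 [238 237 229 195 126 109 149 148 146 145 144 143 141 115 138 143 143 143
 143 142]
163 [238 237 238 236 178 134 146 146 144 144 142 142 138 116 140 143 142 142
 142 143]
168 [237 237 238 237 237 238 238 236 210 205 202 158 141 141 141 142 141 142
 141 141]
[[0.52208447 0.12755732 0.104     ]
 [0.48748614 0.1028956  0.104     ]] [0.50478531 0.11522646 0.104     ] 0.042488176461381956 35.4813039238372
((504.793701171875, 115.2406234741211), (156.76055908203125, 116.84698486328125), 35.03839111328125)
```

Call:
move_arm(increments="-1 0.32 0.44 0.5 0; -1 0.33 0.43 0.5 0; -1 0 0 0 -1; -1 0 0 0 -1; -1 0 0 0 -1; -1 0 0 0 -1; -1 0 0 0 -1; -1 0 0 0 -1; -1 0 0 0 -1; -1 0 0 0 -1; -1 0 0 0 -1; -1 0 0 0 -1; -1 0 0 0 -1; -1 0 0 0 -1; -1 0 0 0 -1; -1 0 0 0 -1; -1 0 0 0 -1; -1 0 0 0 -1; -1 0 0 0 -1; -1 0 0 0 -0.83")

```text
t: 4.9
ee_pos: [0.5041, 0.1113, 0.1952]
tcp_rot: [0.958, -2.991, 0.0]
contact_force: [-0.7, 0.2, -0.3]
finger_gap: 0.0854
gripper_force: 0.0
```

```bash
python3 - <<'E'
from h import *
st(); print(go([.5045,.115,.09]))
E
```

```text
t 4.9 p [0.5041 0.1113 0.1952] xang -144.47 F [-0.7  0.2 -0.3] M [-0.005 -0.033  0.007] gap 0.0854 gf 0.0 q [ 0.22  0.25 -0.13  1.19 -0.   -0.4 ]
[-0.05  0.05  2.1 ]
```

Call:
move_arm(increments="-1 -0.05 0.05 0.4 0; -1 0 0 0.4 0; -1 0 0 0.4 0; -1 0 0 0.4 0; -1 0 0 0.4 0; -1 0 0 0.1 0; -1 0 0 0 0; 0.5 0 0 0 0; 0.5 0 0 0 0; 0.5 0 0 0 0; 0.5 0 0 0 0")

```text
t: 6.28
ee_pos: [0.5051, 0.1162, 0.0905]
tcp_rot: [-0.953, 2.993, 0.0]
contact_force: [-0.8, 0.1, 0.8]
finger_gap: 0.0212
gripper_force: 0.0
```

```bash
python3 - <<'E'
from h import *
st(); print(go([.5045,.115,.09]))
im=capture("wrist"); cv2.imwrite("pics/w2.png",im[:,:,::-1])
E
```

```text
t 6.28 p [0.5051 0.1162 0.0905] xang -144.68 F [-0.8  0.1  0.8] M [ 0.018 -0.034  0.036] gap 0.0212 gf 0.0 q [ 0.23  0.33 -0.31  0.94  0.   -0.39]
[ 0.02 -0.01  0.01]
```

View pics/w2.png

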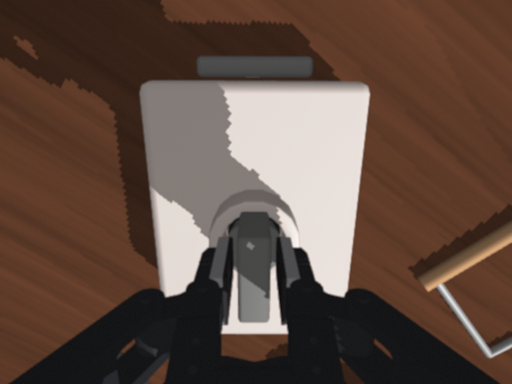

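The bar (column 254) sits aligned between the fingers. I close on it and start turning.

Call:
move_arm(increments="1 0 0 0 0; 1 0 0 0 0; 1 0 0 0 0; 1 0 0 0 0; 1 0 0 0.002 1; 1 0 0 0.002 1; 1 0 0 0.002 1; 1 0 0 0 0; 1 0 0 0 0")

```text
t: 7.45
ee_pos: [0.5055, 0.1154, 0.0902]
tcp_rot: [-0.144, 3.137, -0.002]
contact_force: [2.0, -5.6, 3.4]
finger_gap: 0.0132
gripper_force: 41.1
```

```bash
python3 -c "
from h import *
st()"
```

```text
t 7.45 p [0.5055 0.1154 0.0902] xang -174.73 F [ 2.  -5.6  3.4] M [-1.17  -0.324 -0.011] gap 0.0132 gf 41.1 q [ 0.23  0.33 -0.31  0.93 -0.    0.13]
```

Call:
move_arm(increments="1 0 0 0.002 1; 1 0 0 0.002 1; 1 0 0 0.002 1; 1 0 0 0 0; 1 0 0 0 0")

```text
t: 8.07
ee_pos: [0.5054, 0.1147, 0.0898]
tcp_rot: [0.673, 3.067, -0.004]
contact_force: [1.4, -8.6, 4.2]
finger_gap: 0.0138
gripper_force: 41.3
```

```bash
python3 -c "
from h import *
st()"
```

```text
t 8.07 p [0.5054 0.1147 0.0898] xang 155.24 F [ 1.4 -8.6  4.2] M [-1.929 -0.309 -0.067] gap 0.0138 gf 41.3 q [ 0.22  0.33 -0.31  0.93 -0.    0.66]
```

Call:
move_arm(increments="1 -0.01 -0.022 0.002 0; 1 0 0 0.002 1; 1 0 0 0.002 1; 1 0 0 0 0; 1 0 0 0 0")

```text
t: 8.7
ee_pos: [0.5051, 0.1141, 0.0896]
tcp_rot: [1.195, 2.904, -0.002]
contact_force: [0.2, -6.2, 6.3]
finger_gap: 0.0133
gripper_force: 41.5
```

```bash
python3 -c "
from h import *
st()"
```

```text
t 8.7 p [0.5051 0.1141 0.0896] xang 135.27 F [ 0.2 -6.2  6.3] M [-1.373  0.035 -0.017] gap 0.0133 gf 41.5 q [ 0.22  0.33 -0.31  0.93 -0.    1.  ]
```

Call:
move_arm(increments="1 0 0 0.002 1; 1 0 0 0.002 1; 1 0 0 0 0; 1 0 0 0 0")

```text
t: 9.2
ee_pos: [0.5047, 0.1138, 0.0894]
tcp_rot: [1.681, 2.653, -0.003]
contact_force: [-1.1, -8.5, 6.9]
finger_gap: 0.0135
gripper_force: 41.7
```

```bash
python3 -c "
from h import *
st()"
```

```text
t 9.2 p [0.5047 0.1138 0.0894] xang 115.26 F [-1.1 -8.5  6.9] M [-1.715  0.269  0.04 ] gap 0.0135 gf 41.7 q [ 0.22  0.33 -0.31  0.93 -0.    1.35]
```

```bash
cat >> h.py <<'E'
def tq(n=6):
    a=[]
    for _ in range(n):
        capture("wrist"); s=observe(); a.append(np.r_[s["contact_force"],s["ft_torque"]])
    a=np.array(a); print("mean",a.mean(0).round(3),"sdMz",a[:,5].std().round(3)); st()
E
python3 -c "
from h import *
tq()"
```

```text
mean [-1.418 -8.17   6.535 -1.688  0.245 -0.018] sdMz 0.022
t 9.5 p [0.5047 0.1138 0.0893] xang 115.26 F [-1.8 -8.1  7.2] M [-1.725  0.218 -0.019] gap 0.0134 gf 41.7 q [ 0.22  0.33 -0.31  0.93 -0.    1.35]
```

Call:
move_arm(increments="1 -0.015 -0.007 0.002 0; 1 0 0 0.002 1; 1 0 0 0.002 1; 1 0 0 0 0")

```text
t: 10.0
ee_pos: [0.5042, 0.1135, 0.0891]
tcp_rot: [-2.119, -2.319, 0.002]
contact_force: [-3.3, -4.9, 8.2]
finger_gap: 0.0134
gripper_force: 42.0
```

```bash
python3 -c "
from h import *
tq()"
```

```text
mean [-3.451 -5.197  8.854 -1.065  0.714 -0.012] sdMz 0.027
t 10.3 p [0.5043 0.1135 0.0891] xang 95.29 F [-3.3 -4.9  9.1] M [-1.042  0.682  0.021] gap 0.0134 gf 42.0 q [ 0.22  0.33 -0.31  0.93 -0.    1.7 ]
```

Call:
move_arm(increments="1 -0.01 0 0 1; 1 0 0 0 1; 1 0 0 0 0")

```text
t: 10.68
ee_pos: [0.5037, 0.1134, 0.0889]
tcp_rot: [-2.489, -1.915, 0.003]
contact_force: [-5.4, -2.9, 7.7]
finger_gap: 0.0132
gripper_force: 41.9
```

```bash
python3 -c "
from h import *
tq(4)"
```

```text
mean [-4.944 -2.577  7.668 -0.525  1.061 -0.01 ] sdMz 0.016
t 10.88 p [0.5037 0.1134 0.0889] xang 75.31 F [-5.1 -2.8  7. ] M [-0.51   1.003 -0.003] gap 0.0134 gf 41.9 q [ 0.22  0.33 -0.31  0.93  0.    2.05]
```

Call:
move_arm(increments="1 0 0 0 1; 1 0 0 0 1; 1 0 0 0 0")

```text
t: 11.25
ee_pos: [0.5032, 0.1136, 0.0887]
tcp_rot: [-2.783, -1.454, 0.004]
contact_force: [-5.9, -0.7, 6.7]
finger_gap: 0.0136
gripper_force: 41.8
```

```bash
python3 -c "
from h import *
tq(4)"
```

```text
mean [-6.193 -1.404  7.529 -0.237  1.289 -0.031] sdMz 0.014
t 11.45 p [0.5033 0.1136 0.0887] xang 55.32 F [-6.1 -1.6  7.4] M [-0.226  1.278 -0.048] gap 0.013 gf 41.8 q [ 0.22  0.33 -0.31  0.93  0.    2.4 ]
```

Call:
move_arm(increments="1 0 0 0 1; 1 0 0 0 1; 1 0 0 0 1; 1 0 0 0 0")

```text
t: 11.95
ee_pos: [0.5027, 0.1141, 0.0884]
tcp_rot: [-3.064, -0.685, 0.006]
contact_force: [-7.1, 1.8, 5.1]
finger_gap: 0.0132
gripper_force: 41.5
```

```bash
python3 -c "
from h import *
tq(5); print(observe()['joint_efforts'])"
```

```text
mean [-7.456e+00  1.933e+00  5.033e+00  3.870e-01  1.531e+00  2.000e-03] sdMz 0.048
t 12.2 p [0.5027 0.1141 0.0884] xang 25.35 F [-7.5  2.1  5.2] M [ 0.42   1.548 -0.019] gap 0.0133 gf 41.5 q [ 0.22  0.33 -0.31  0.93  0.    2.92]
[-1.80175491e+00 -5.39071262e+01  3.22290123e+01 -2.92181522e+00
 -1.04075611e+00 -7.57448055e-03]
```

Call:
move_arm(increments="-1 0 0 0 0; -1 0 0 0 0; -1 0 0 0 0; -1 0 0 0 -1; -1 0 0 0 -1; -1 0 0 0 -1; -1 0 0 0 -1; -1 0 0 0 -1; -1 0 0 0 -1; -1 0 0 0 -1; -1 0 0 0 -1; -1 0 0 0 -1; -1 0 0 0 -1; -1 0 0 0 -1; -1 0 0 0 -1; -1 0 0 0 -1; -1 0 0 0 -1; -1 0 0 0 -1; -1 0 0 0 -1; -1 0 0 0 -1")

```text
t: 14.7
ee_pos: [0.5052, 0.1136, 0.0889]
tcp_rot: [-0.427, 3.112, 0.0]
contact_force: [-0.1, 0.3, 1.0]
finger_gap: 0.0856
gripper_force: 0.0
```

Call:
move_arm(increments="-1 0 0 0 -1; -1 0 0 0 0; -1 0 0 0 0")

```text
t: 15.08
ee_pos: [0.5051, 0.1136, 0.0889]
tcp_rot: [-0.682, 3.067, 0.0]
contact_force: [0.6, -0.2, 0.8]
finger_gap: 0.0855
gripper_force: 0.0
```

```bash
python3 -c "
from h import *
tq(4); print(go([.504,.1145,.088]))
im=capture('wrist'); cv2.imwrite('pics/w3.png',im[:,:,::-1])"
```

```text
mean [-0.256  0.112 -0.33  -0.003  0.013  0.005] sdMz 0.041
t 15.28 p [0.5051 0.1136 0.0889] xang -154.78 F [ 0.6  0.1 -0.7] M [ 0.021  0.011 -0.016] gap 0.0857 gf 0.0 q [ 0.22  0.33 -0.31  0.93  0.   -0.22]
[0.01 0.03 0.02]
```

View pics/w3.png

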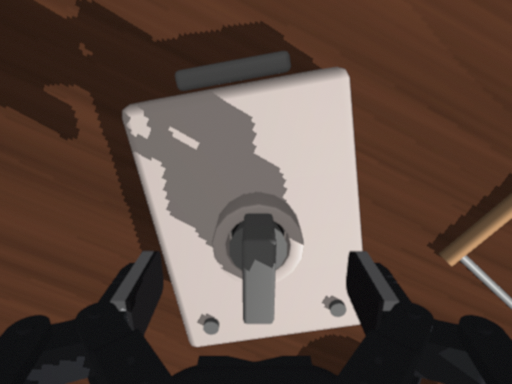

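The picture shows the bar at column 258, with the fingers' middle at 254, so I shift about 1.7 mm along tool +y and grip again.

Call:
move_arm(increments="-1 0.01 0.035 0.02 0; 0.5 0 0 0 0; 0.5 0 0 0 0; 1 0 0 0 0; 1 0 0 0 0; 1 0 0 0 0; 1 0 0 0 0; 1 0 0 0 0; 1 0 0 0.002 1; 1 0 0 0.002 1; 1 0 0 0 0")

```text
t: 16.7
ee_pos: [0.5039, 0.115, 0.0879]
tcp_rot: [-0.147, 3.138, 0.0]
contact_force: [-0.6, 0.7, 3.6]
finger_gap: 0.013
gripper_force: 44.4
```

```bash
python3 -c "
from h import *
tq(5)"
```

```text
mean [-0.631 -0.049  4.13  -0.045  0.228  0.04 ] sdMz 0.041
t 16.95 p [0.504  0.115  0.0878] xang -174.57 F [-0.2  0.5  4.8] M [-0.028  0.267 -0.001] gap 0.0133 gf 44.5 q [ 0.22  0.33 -0.31  0.93  0.    0.13]
```

Call:
move_arm(increments="1 0 0 0.002 1; 1 0 0 0.002 1; 1 0 0 0 0")

```text
t: 17.32
ee_pos: [0.5039, 0.115, 0.0877]
tcp_rot: [0.403, 3.115, 0.0]
contact_force: [-1.9, -0.7, 5.9]
finger_gap: 0.0133
gripper_force: 44.7
```

```bash
python3 -c "
from h import *
tq(5)"
```

```text
mean [-1.492 -0.574  5.06  -0.064  0.279  0.133] sdMz 0.007
t 17.57 p [0.5039 0.115  0.0877] xang 165.41 F [-2.4  0.1  5.1] M [-0.04   0.291  0.125] gap 0.0131 gf 44.7 q [ 0.22  0.33 -0.31  0.93  0.    0.48]
```

Torque is climbing; I go on in smaller steps.

Call:
move_arm(increments="1 0 0 0.002 1; 1 0 0 0.002 0.5; 1 0 0 0 0")

```text
t: 17.95
ee_pos: [0.504, 0.115, 0.0876]
tcp_rot: [0.804, 3.037, 0.0]
contact_force: [-1.6, -0.3, 6.8]
finger_gap: 0.0129
gripper_force: 44.8
```

```bash
python3 -c "
from h import *
tq(8)"
```

```text
mean [-1.616 -0.514  6.282 -0.106  0.342  0.24 ] sdMz 0.03
t 18.35 p [0.5039 0.115  0.0876] xang 150.42 F [-1.1 -0.8  6.5] M [-0.09   0.327  0.276] gap 0.0131 gf 44.8 q [ 0.22  0.33 -0.31  0.93  0.    0.74]
```

Call:
move_arm(increments="1 0 0 0.001 0.8; 1 0 0 0 0; 1 0 0 0 0")

```text
t: 18.73
ee_pos: [0.504, 0.115, 0.0875]
tcp_rot: [1.012, 2.974, 0.0]
contact_force: [-0.6, -0.7, 6.5]
finger_gap: 0.0136
gripper_force: 44.8
```

```bash
python3 -c "
from h import *
tq(14)"
```

```text
mean [-1.555 -0.379  6.346 -0.092  0.354  0.201] sdMz 0.025
t 19.43 p [0.5039 0.115  0.0875] xang 142.41 F [-1.8 -0.8  5.9] M [-0.05   0.353  0.234] gap 0.0133 gf 44.8 q [ 0.22  0.33 -0.31  0.93  0.    0.88]
```

Call:
move_arm(increments="1 0 0 0.001 0.7; 1 0 0 0 0; 1 0 0 0 0")

```text
t: 19.8
ee_pos: [0.504, 0.115, 0.0875]
tcp_rot: [1.192, 2.907, 0.0]
contact_force: [-2.2, -0.2, 6.3]
finger_gap: 0.0135
gripper_force: 44.9
```

```bash
python3 -c "
from h import *
tq(20)"
```

```text
mean [-1.652 -0.678  6.399 -0.111  0.351  0.279] sdMz 0.022
t 20.8 p [0.5039 0.115  0.0875] xang 135.42 F [-0.9 -0.8  6.5] M [-0.106  0.331  0.267] gap 0.0139 gf 44.9 q [ 0.22  0.33 -0.31  0.93  0.    1.  ]
```

0.28 N m: a further 3 degrees, then let go.

Call:
move_arm(increments="1 0 0 0 0.3; 1 0 0 0 0; 1 0 0 0 0")

```text
t: 21.18
ee_pos: [0.5039, 0.115, 0.0875]
tcp_rot: [1.267, 2.874, 0.0]
contact_force: [-1.6, -0.9, 6.2]
finger_gap: 0.0135
gripper_force: 44.9
```

```bash
python3 -c "
from h import *
tq(16)"
```

```text
mean [-1.343 -0.599  6.088 -0.126  0.35   0.348] sdMz 0.032
t 21.98 p [0.5039 0.115  0.0875] xang 132.42 F [-1.1 -0.4  6.4] M [-0.165  0.364  0.388] gap 0.013 gf 44.9 q [ 0.22  0.33 -0.31  0.93  0.    1.05]
```

Fitting all the readings gives about 0.31 N m at this angle, so I release and rise.

Call:
move_arm(increments="-1 0 0 0 0; -1 0 0 0 0; -1 0 0 0 0; -1 0 0 0 0; -1 0 0 -0.5 0; -1 0 0 -0.5 0; -1 0 0 -0.5 0; -1 0 0 -0.5 0; -1 0 0 -0.5 0; -1 0 0 -0.5 0; -1 0 0 0 0")

```text
t: 23.35
ee_pos: [0.5048, 0.1152, 0.2388]
tcp_rot: [1.269, 2.871, 0.003]
contact_force: [0.4, -0.2, -0.5]
finger_gap: 0.0852
gripper_force: 0.0
```

```bash
python3 - <<'E'
from h import *
tq(3); print(go([.44,-.20,.235]), go([.459,-.237,.235]))
im=capture('wrist'); cv2.imwrite('pics/w4.png',im[:,:,::-1])
E
```

```text
mean [-0.063 -0.103 -0.496  0.002  0.045  0.007] sdMz 0.017
t 23.5 p [0.5035 0.1149 0.2363] xang 132.31 F [-0.3 -0.9 -0.6] M [0.038 0.012 0.03 ] gap 0.0852 gf 0.0 q [ 0.22  0.23 -0.05  1.29  0.    1.06]
[-3.8  -5.18  0.03] [-4.61 -5.4   0.03]
```

View pics/w4.png

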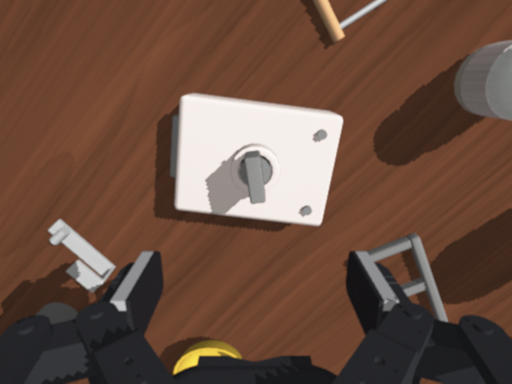

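The view shows the plug let go, with its bar sprung back a few degrees at (255,176). Next I go to the cover.

Call:
move_arm(increments="-1 -0.32 -0.43 0 0; -1 -0.32 -0.43 0 0; -1 -0.32 -0.43 0 0; -1 -0.32 -0.43 0 0; -1 -0.32 -0.43 0 0; -1 -0.32 -0.43 0 0; -1 -0.32 -0.43 0 0; -1 -0.32 -0.43 0 0; -1 -0.32 -0.43 0 0; -1 -0.32 -0.43 0 0; -1 -0.32 -0.43 0 0; -1 -0.32 -0.43 0 0; -1 0 0 0 0; -1 0 0 0 0")

```text
t: 25.3
ee_pos: [0.4421, -0.2002, 0.2366]
tcp_rot: [-1.27, -2.872, -0.001]
contact_force: [0.7, -1.0, 0.3]
finger_gap: 0.085
gripper_force: 0.0
```

```bash
python3 - <<'E'
from h import *
st(); print(go([.459,-.237,.15]))
c=calibration("wrist")
im=capture('wrist')[:,:,::-1]; 
for z in ([.459,-.237,.09],):
    p=np.array(c["intrinsics"])@(np.array(c["R"])@np.array(z)+c["t"]); print(p/p[2])
cv2.imwrite('pics/w5.png',im)
E
```

```text
t 25.3 p [ 0.4421 -0.2002  0.2366] xang 132.29 F [ 0.7 -1.   0.3] M [ 0.043 -0.026 -0.008] gap 0.085 gf 0.0 q [-0.43  0.17 -0.12  1.28  0.    0.41]
[-0.77 -0.24  1.73]
[240.17247311 215.52649164   1.        ]
```

View pics/w5.png

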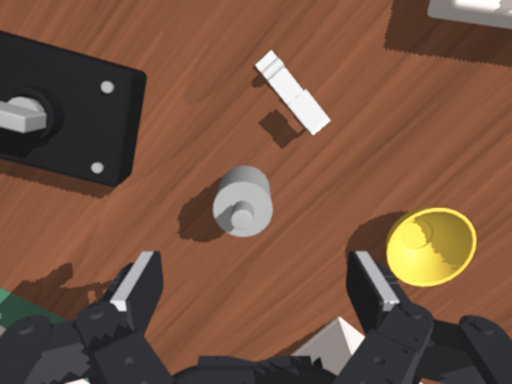

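Knob top at about (242,215), cup top's ellipse centred about (243,207): this agrees with the earlier estimate to about 1 mm.

```bash
python3 - <<'E'
from h import *
c=calibration("wrist"); im=cv2.imread('pics/w5.png'); g=im.mean(2)
sat=im.max(2).astype(int)-im.min(2)
m=((sat<25)&(g>90)).astype(np.uint8); m[:150]=0;m[250:]=0;m[:,:195]=0;m[:,285:]=0
for cn in cv2.findContours(m,0,1)[0]:
    if cv2.contourArea(cn)>300: print(cv2.boundingRect(cn))
for r in range(196,240,4): print(r,g[r,210:276:3].astype(int))
print(ray(c,[[242,215]],.09),ray(c,[[243,207]],.064))
E
```

```text
(212, 166, 61, 71)
196 [ 56  54 132 186 186 185 185 185 185 186 186 186 186 186 185 185 186 186
 186 185 143  92]
200 [ 55  77 186 185 186 186 185 185 185 183 167 172 182 186 185 186 186 186
 186 185 168  99]
204 [ 55 134 186 186 186 186 186 170 145  97 116 143 154 163 184 186 186 186
 186 186 183 109]
208 [ 58 144 186 186 186 171 107 104  88 111 135 150 159 164 167 186 186 186
 186 185 185 114]
212 [ 57 137 186 185 145 105 106  96 134 189 193 195 200 183 159 185 186 186
 186 186 185 109]
216 [ 59  93 171 107 106 107 106 127 186 187 188 189 190 193 177 186 186 186
 185 186 179  93]
220 [ 59  57  97 107 107 106 106 156 183 185 185 186 188 190 189 186 186 185
 187 187 138  97]
224 [ 58  57  58 103 107 107 107 122 180 183 183 185 186 187 183 186 186 186
 186 160  94  99]
228 [ 57  56  56  58  96 107 107 106 160 176 180 182 181 185 186 185 186 185
 149  94 100 101]
232 [ 55  58  59  58  58  88 141 179 186 186 185 185 186 186 186 185 164 104
  96 102  99  94]
236 [ 58  57  59  64  94  99  98  97 113 142 156 161 154 132 108  98  95  98
 102  98  94  88]
[[ 0.46015618 -0.23532099  0.09      ]] [[ 0.46185435 -0.23712471  0.064     ]]
```

```bash
python3 - <<'E'
from h import *
c=calibration("wrist")
print(ray(c,[[242,220]],.09),ray(c,[[242,207.5]],.064)); print(go([.4615,-.238,.15]),go([.4615,-.238,.082]))
E
```

```text
[[ 0.46354182 -0.23912509  0.09      ]] [[ 0.46146931 -0.23821347  0.064     ]]
[-0.82 -0.23  1.73] [-0.82 -0.23  3.09]
```

Call:
move_arm(increments="-1 -0.41 -0.12 0.5 0; -1 -0.41 -0.11 0.5 0; -1 0 0 0.5 0; -1 0 0 0.5 0; -1 0 0 0 0; -1 0 0 0 0")

```text
t: 26.1
ee_pos: [0.462, -0.2384, 0.1381]
tcp_rot: [1.269, 2.873, 0.0]
contact_force: [0.3, 0.2, 0.9]
finger_gap: 0.0855
gripper_force: 0.0
```

```bash
python3 - <<'E'
from h import *
st()
c=calibration("wrist"); im=capture('wrist')[:,:,::-1]; cv2.imwrite('pics/w6.png',im)
for z in (.09,.064):
    p=np.array(c["intrinsics"])@(np.array(c["R"])@np.array([.4615,-.238,z])+c["t"]); print(p/p[2])
g=im.mean(2)
x0,y0=int((p/p[2])[0]),int((p/p[2])[1])
for r in range(180,340,8): print(r,g[r,x0-66:x0+67:6].astype(int))
print(go([.4615,-.238,.082]))
E
```

```text
t 26.1 p [ 0.462  -0.2384  0.1381] xang 132.35 F [0.3 0.2 0.9] M [-0.017 -0.013  0.003] gap 0.0855 gf 0.0 q [-0.48  0.29 -0.23  1.05  0.    0.36]
[252.59494624 221.00543372   1.        ]
[252.77291577 205.03006577   1.        ]
180 [ 93  97  56  58  55  69 185 185 185 185 185 186 185 185 185 185 185 165
  99  95  97 103 102]
188 [ 90  56  58  55  55 186 185 185 185 185 185 185 185 185 185 185 185 184
 101 101 103  98  98]
196 [ 58  57  55  56 126 185 185 185 185 185 130 131 164 185 184 185 185 184
 182 102  97  96  97]
204 [ 56  56  55  58 180 185 185 186 106  82 110 138 154 162 186 184 185 185
 185  97  94  96 100]
212 [ 57  53  59  58 176 184 145 106 107  98 190 190 196 185 174 185 184 184
 185  93  95 102  96]
220 [ 53  58  57  60  74 105 107 107 104 183 184 186 188 189 168 185 185 184
 162  97 101  95  88]
228 [ 58  58  61  59  58  96 106 106 106 180 182 184 185 187 180 184 185 185
 100  98  93  88  98]
236 [ 58  61  58  56  55  57  84 106 105 159 179 181 181 184 185 184 175 102
  95  88  92 100  94]
244 [ 60  57  57  56  58  58  93  98 130 183 185 184 185 186 160  98  99  92
  8
[... 427 characters left out ...]
  97  99  97  96  92  97  97  98  89  89  91  94  96  98  98  97
  98  99 104  99  94]
292 [ 99  97  97  97  97  92  95  97  94  90  91  91  96  98  97  97  98  99
 101 103  97  96 101]
300 [ 99  97  97  95  97  95  98  91  89  91  88  95  98  98  98  98  99 105
 100  95  98 102  98]
308 [ 98  95  94  93  98  95  91  91  93  90  96  98  97 100 100 102 104  97
  97 102 100  96  92]
316 [ 94  93  94  97  93  92  91  90  88  97  98  99  99 100 106  99  95  98
  99  96  94  90  98]
324 [ 90  95  98  93  93  92  90  88  97  97 101 101 103 105 100  96 100  98
  94  89  98 101  96]
332 [ 98  95  94  90  91  88  90  97  98 100 101 106 101  95  98  97  95  90
  94 102  93  96  94]
[ 0.02 -0.    1.13]
```

View pics/w6.png

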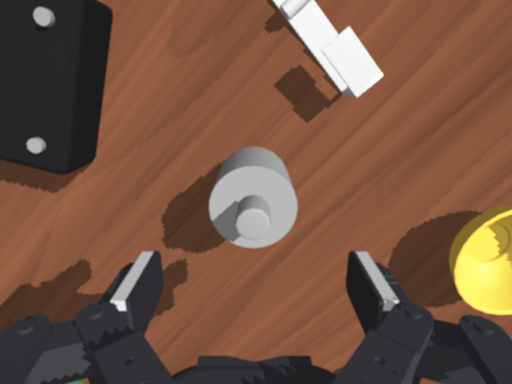

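Knob top at (253,223) and cup top centred at (253,205), against predictions of (253,221) and (253,205). I descend and grip.

Call:
move_arm(increments="-1 0 0 0.4 0; -1 0 0 0.4 0; -1 0 0 0.3 0; -1 0 0 0 0; 1 0 0 0 0; 1 0 0 0 0; 1 0 0 0 0; 1 0 0 0 0; 1 0 0 0 0; 1 0 0 0 0", grip_force=50)

```text
t: 27.4
ee_pos: [0.4616, -0.2389, 0.0827]
tcp_rot: [1.27, 2.873, -0.0]
contact_force: [-1.1, 0.1, 5.3]
finger_gap: 0.02
gripper_force: 48.7
```

```bash
python3 -c "
from h import *
st()"
```

```text
t 27.4 p [ 0.4616 -0.2389  0.0827] xang 132.3 F [-1.1  0.1  5.3] M [0.006 0.236 0.056] gap 0.02 gf 48.7 q [-0.48  0.34 -0.32  0.92 -0.    0.35]
```

Call:
move_arm(increments="1 0 0 -0.2 0; 1 0 0 -0.4 0; 1 0 0 -0.5 0; 1 0 0 -0.5 0; 1 0 0 -0.5 0; 1 0 0 -0.5 0; 1 0 0 -0.5 0; 1 0 0 0 0; 1 0 0 0 0; 1 0 0 0 0")

```text
t: 28.65
ee_pos: [0.4609, -0.2385, 0.2362]
tcp_rot: [-1.269, -2.872, -0.0]
contact_force: [0.0, 0.1, -1.7]
finger_gap: 0.0203
gripper_force: 48.9
```

```bash
python3 - <<'E'
from h import *
st()
print(go([.504,.115,.24]))
c=calibration("wrist"); im=capture('wrist')[:,:,::-1]; cv2.imwrite('pics/w7.png',im)
R,p,s=tool()
for d in (0,.03,-.03):
  for z in (-.005-.013,-.005-.077):
    q=p+R[:,1]*d+np.array([0,0,z]); u=np.array(c["intrinsics"])@(np.array(c["R"])@q+c["t"]); print(d,z,(u/u[2]).round(1))
E
```

```text
t 28.65 p [ 0.4609 -0.2385  0.2362] xang 132.31 F [ 0.   0.1 -1.7] M [ 0.019 -0.028  0.025] gap 0.0203 gf 48.9 q [-0.48  0.23 -0.04  1.3   0.    0.35]
[ 4.65  5.4  -0.07]
0 -0.018 [252.5 246.6   1. ]
0 -0.082 [253. 202.   1.]
0.03 -0.018 [310.6 246.7   1. ]
0.03 -0.082 [295.6 202.    1. ]
-0.03 -0.018 [194.4 246.6   1. ]
-0.03 -0.082 [210.4 202.    1. ]
```

```bash
python3 - <<'E'
from h import *
im=cv2.imread('pics/w7.png'); g=im.mean(2).astype(int); sat=im.max(2).astype(int)-im.min(2)
m=((sat<20)&(g>75)).astype(int)
for r in range(130,310,6): print(r,''.join('#' if v else '.' for v in m[r,170:340:2]), end='\n')
E
```

```text
130 .....................................................................................
136 .....................................................................................
142 .....................................................................................
148 .....................................................................................
154 .....................................................................................
160 .....................................................................................
166 ...................................################..................................
172 .............................###########################.............................
178 ..........................#################################..........................
184 ........................#####################################........................
190 ......................#########################################......................
196 .....................###########################################.....................
202 ................
[... 899 characters left out ...]
#......#######...#####################...#######......#...............
268 .....................#######...#######################...#######.....................
274 .....................#######...#######################...########....................
280 ......................######...#######################...######......................
286 .........................###....#####################.....##.........................
292 ................................######################...............................
298 .....................................................................................
304 .....................................................................................
```

The cup's top is centred at about (255,247) against the predicted (252.5,247), so it hangs upright and centred in the grip. I carry it over the neck.

Call:
move_arm(increments="1 0.36 0.415 0 0; 1 0.36 0.415 0 0; 1 0.36 0.415 0 0; 1 0.36 0.415 0 0; 1 0.36 0.415 0 0; 1 0.36 0.415 0 0; 1 0.36 0.415 0 0; 1 0.36 0.415 0 0; 1 0.36 0.415 0 0; 1 0.36 0.415 0 0; 1 0.36 0.415 0 0; 1 0.36 0.415 0 0; 1 0.33 0.42 0 0; 1 0 0 0 0; 1 0 0 0 0")

```text
t: 30.58
ee_pos: [0.5043, 0.1146, 0.2368]
tcp_rot: [-1.269, -2.873, 0.001]
contact_force: [0.5, 0.0, -1.5]
finger_gap: 0.0204
gripper_force: 49.0
```

```bash
python3 - <<'E'
from h import *
tq(2)
print(go([.504,.115,.15]),go([.504,.115,.1327]))
E
```

```text
mean [-0.29  -0.132 -0.86  -0.055 -0.025  0.031] sdMz 0.027
t 30.68 p [0.5044 0.1142 0.237 ] xang 132.26 F [-0.6  0.3 -0.7] M [-0.051 -0.014  0.058] gap 0.02 gf 49.0 q [ 0.22  0.23 -0.05  1.3  -0.    1.06]
[0.02 0.01 1.74] [0.02 0.01 2.09]
```

Call:
move_arm(increments="1 0.02 0.01 0.3 0; 1 0 0 0.3 0; 1 0 0 0.3 0; 1 0 0 0.2 0; 1 0 0 0.2 0; 1 0 0 0.2 0; 1 0 0 0.1 0; 1 0 0 0 0")

```text
t: 31.68
ee_pos: [0.5042, 0.116, 0.157]
tcp_rot: [-1.27, -2.873, 0.0]
contact_force: [-0.7, -0.5, -0.8]
finger_gap: 0.0203
gripper_force: 49.0
```

```bash
python3 - <<'E'
from h import *
tq(2); print(go([.504,.115,.1335]))
E
```

```text
mean [-0.4   -0.41  -0.44  -0.044 -0.012 -0.001] sdMz 0.023
t 31.77 p [0.5045 0.1161 0.1575] xang 132.3 F [-0.3 -0.4 -0.2] M [-0.043 -0.041  0.023] gap 0.0199 gf 49.0 q [ 0.23  0.27 -0.2   1.1   0.    1.06]
[-0.01 -0.02  0.48]
```

Call:
move_arm(increments="1 -0.01 -0.02 0.1 0; 1 0 0 0.1 0; 1 0 0 0.1 0; 1 0 0 0.08 0; 1 0 0 0.06 0; 1 0 0 0 0; 1 0 0 0 0")

```text
t: 32.65
ee_pos: [0.504, 0.115, 0.1353]
tcp_rot: [1.27, 2.873, 0.0]
contact_force: [-0.2, -1.2, -1.1]
finger_gap: 0.0203
gripper_force: 49.0
```

```bash
python3 - <<'E'
from h import *
tq(3); print(go([.504,.115,.1327]))
E
```

```text
mean [-0.016 -0.425 -0.376  0.006 -0.027 -0.021] sdMz 0.032
t 32.8 p [0.504  0.115  0.1354] xang 132.3 F [-0.4  0.6  0.1] M [-0.037 -0.044 -0.022] gap 0.0202 gf 49.0 q [ 0.22  0.29 -0.24  1.04  0.    1.06]
[0.   0.   0.05]
```

Free so far; the cover is 2 to 3 mm above its seat. I lower it until it touches.

Call:
move_arm(increments="1 0 0 0.03 0; 1 0 0 0.02 0; 1 0 0 0.01 0; 1 0 0 0 0; 1 0 0 0 0")

```text
t: 33.42
ee_pos: [0.5039, 0.1149, 0.1327]
tcp_rot: [1.27, 2.873, 0.0]
contact_force: [-1.9, 0.6, 4.7]
finger_gap: 0.0203
gripper_force: 49.6
```

```bash
python3 - <<'E'
from h import *
tq(3)
E
```

```text
mean [-1.823 -1.048  5.185 -0.156  0.394  0.016] sdMz 0.013
t 33.58 p [0.5039 0.1149 0.1327] xang 132.3 F [-1.9 -1.4  5.6] M [-0.185  0.413 -0.001] gap 0.0203 gf 49.6 q [ 0.22  0.29 -0.24  1.04  0.    1.06]
```

It seats at the expected height. I release and rise.

Call:
move_arm(increments="0.3 0 0 0 0; -0.2 0 0 0 0; -1 0 0 0 0; -1 0 0 0 0; -1 0 0 0 0; -1 0 0 -0.3 0; -1 0 0 -0.5 0; -1 0 0 -0.5 0; -1 0 0 -0.5 0; -1 0 0 -0.5 0; -1 0 0 0 0; -1 0 0 0 0; -1 0 0 0 0")

```text
t: 35.2
ee_pos: [0.5035, 0.1149, 0.2466]
tcp_rot: [-1.27, -2.872, 0.001]
contact_force: [0.5, 0.3, -0.6]
finger_gap: 0.0856
gripper_force: 0.0
```

```bash
python3 - <<'E'
from h import *
st()
c=calibration("wrist"); w=capture('wrist')[:,:,::-1]; s=capture('scene')[:,:,::-1]
for z in (.14,.114):
    u=np.array(c["intrinsics"])@(np.array(c["R"])@np.array([.504,.115,z])+c["t"]); print((u/u[2]).round(1))
a=np.hstack([cv2.resize(w,(400,300)),cv2.resize(s[120:222,200:336],(400,300),interpolation=cv2.INTER_CUBIC)])
cv2.imwrite('pics/fin.png',a)
E
```

```text
t 35.2 p [0.5035 0.1149 0.2466] xang 132.31 F [ 0.5  0.3 -0.6] M [ 0.001 -0.049  0.051] gap 0.0856 gf 0.0 q [ 0.22  0.22 -0.03  1.32  0.    1.06]
[253.8 190.7   1. ]
[253.9 180.7   1. ]
```

View pics/fin.png

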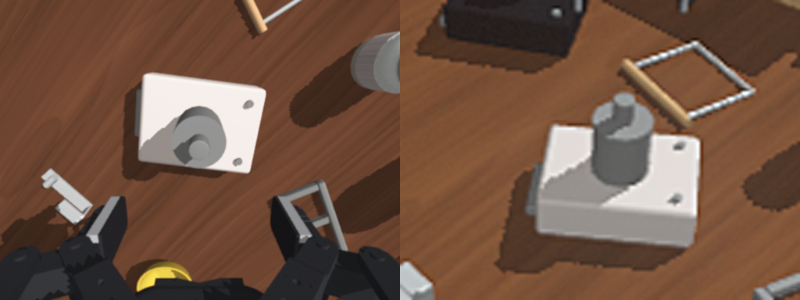

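The cover stands upright and flat over the neck: its knob is at about (199,148) in the half-size wrist view, i.e. (254,190) at full size, against the predicted (254,191). Handing in.

```bash
python3 -c "
from plant import *
print(sign_off())"
```

```text
the job is handed in; nothing more can be done
None
```

I tightened the plug to about 0.3 N m (the last reading was 0.35; a fit over all readings gives about 0.31), let go of it, and set the cover flat over plug and neck; I handed the job in at about 35 s, and the sign-off gave no verdict.

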